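# Show the apprentice the next boss, its punch and the hammer

## Task

Show the apprentice at the chasing bench what comes next: point, with your fingertips a finger's breadth above each, first at the one round boss on the silver plate that is still flat, then at the punch in the stand with the large ball end, and last at the chasing hammer (its head), the small one with the pear-shaped grip. Dwell about two seconds over each and finish still pointing at the hammer. Touch nothing, pick nothing up, and rise well clear between the three so that you do not point at any other boss, punch or hammer.

Things in the scene. Friction and masses are not known exactly. Their poses are not given: they have to be found in the camera images.
- board: the chaser's pitch board: a wooden slab 230 x 176 mm, 36 mm high, topped with black pitch to 44 mm; it is fixed. On it, face down in the pitch, lies an egg-shaped silver plate 206 mm long and about 150 mm wide, its upper side 52 mm above the table. Origin: centre of the board's underside; x runs along the plate towards its narrow end, z up. The board may lie turned any way round.
- flat_boss (a point): centre of the one round boss still flat, on the plate's upper side near its narrow end: only its outline is chased, a fine ring 30 mm across, and the metal within is level with the plate. z up.
- hollow_blunt (a point): centre (at the plate's surface) of a boss already sunk, at the plate's broad end: a round hollow 30 mm across, 6.5 mm deep. z up.
- hollow_left (a point): the same for the sunk boss at the plate's left side (board's +y). z up.
- hollow_right (a point): the same for the sunk boss at the plate's right side (board's -y). z up.
- stand: pale wooden punch stand, a block 112 x 112 x 45 mm, fixed, with four holes 56 mm apart in a square; one steel punch stands upright and loose in each, working end up, ends 120 mm above the table. Which punch is in which hole varies. Origin: centre of its underside, z up.
- punch_big_ball_top (a point): top of the doming punch with the large ball end (ball 23 mm across, on a 10 mm shank). z up.
- punch_small_ball_top (a point): top of the punch with the small ball end (ball 12 mm across). z up.
- punch_flat_top (a point): top of the punch with a flat square end, 13 x 13 mm. z up.
- punch_liner_top (a point): top of the lining punch, with a blade-shaped end 18 x 3.6 mm. z up.
- chasing_hammer_head (a point): top of the middle of the chasing hammer's head. The hammer lies loose on the table: small steel head 75 mm long with a round flat face 28 mm across at one end and a ball 17 mm across at the other; thin pale handle 200 mm long that swells to a pear-shaped grip. The handle runs from the head towards this frame's -x, the head lies along y; this point is about 21 mm above the table. z up.
- raising_hammer_head (a point): top of the middle of the other hammer's head: a raising hammer, dark steel head 112 mm long, square in the middle and tapering to a thin edge at both ends, thick straight brown handle 260 mm long towards -x; this point is 26 mm above the table. z up.
- eraser: bystander: white eraser 43 x 30 x 12 mm; origin at the centre of its underside.
- file: bystander: flat file with a wooden handle, 275 mm long, 24 mm high; origin near the root of the handle.
Mind the look-alikes: they are no part of the job. What is shaped like the part that bears punch_big_ball_top but orange is not meant.

How it is judged:
On the way, in this order (a step that is already met when the one before it is completed fails the run):
1. points at the flat boss from just above for 1.5 s (horizontal distance between the grasp point and flat_boss below 0.018 m and z of the grasp point in the frame of flat_boss between 0.012 and 0.06 m), for 1.5 s.
2. points at the large-ball punch from just above for 1.5 s (horizontal distance between the grasp point and punch_big_ball_top below 0.018 m and z of the grasp point in the frame of punch_big_ball_top between 0.012 and 0.06 m), for 1.5 s.
3. points at the chasing hammer's head from just above for 1.5 s (horizontal distance between the grasp point and chasing_hammer_head below 0.022 m and z of the grasp point in the frame of chasing_hammer_head between 0.012 and 0.06 m), for 1.5 s.
At the end, for the whole second after the job is handed in: The grasp point between the fingers stays within 22 mm sideways of the middle of the chasing hammer's head and less than 60 mm above it (fingertips up to about 40 mm above), touching nothing; the punches, hammers, file and eraser are within 6 mm of where it started (all of step 3 and distance of each of punch_big_ball_top, punch_small_ball_top, punch_flat_top, punch_liner_top, chasing_hammer_head, raising_hammer_head, eraser, file from where it was at the start of the episode below 0.006 m).
It fails at once if the robot touches the work, a tool, a bystander or the bench (contact force between the arm and anything else above 0.5 N).
It fails at once if a punch is drawn up or anything is shifted (distance of any of punch_big_ball_top, punch_small_ball_top, punch_flat_top, punch_liner_top, chasing_hammer_head, raising_hammer_head, eraser, file from where it was at the start of the episode above 0.01 m).
It fails at once if points at a wrong boss, punch or hammer: fingertips within about 17 mm above it and 12 mm of its middle ((horizontal distance between the grasp point and hollow_blunt below 0.012 m and z of the grasp point in the frame of hollow_blunt below 0.036 m) or (horizontal distance between the grasp point and hollow_left below 0.012 m and z of the grasp point in the frame of hollow_left below 0.036 m) or (horizontal distance between the grasp point and hollow_right below 0.012 m and z of the grasp point in the frame of hollow_right below 0.036 m) or (horizontal distance between the grasp point and punch_small_ball_top below 0.012 m and z of the grasp point in the frame of punch_small_ball_top below 0.036 m) or (horizontal distance between the grasp point and punch_flat_top below 0.012 m and z of the grasp point in the frame of punch_flat_top below 0.036 m) or (horizontal distance between the grasp point and punch_liner_top below 0.012 m and z of the grasp point in the frame of punch_liner_top below 0.036 m) or (horizontal distance between the grasp point and raising_hammer_head below 0.012 m and z of the grasp point in the frame of raising_hammer_head below 0.036 m)).
It also fails if it takes over 56 s, if anything falls off the work surface, if the arm or the gripper's body presses on something with over 40 N, if the wrist force passes 120 N, or if a joint passes its speed limit or range.

## Robot

A 7-joint arm with a two-finger parallel gripper is mounted at the origin on the work surface. World frame = base frame: x ahead of the robot, y to its left, z up, the work surface at z = 0. Lengths are in m, angles in rad, forces in N, time in s.
With the tool pointing down it reaches from about 0.4 to 0.875 m from the base axis. Payload 19.3 kg.
Tool frame: the origin (TCP) lies midway between the tips of the shut fingers; the grasp point (between the pads) lies 19 mm behind it; z points along the fingers, y is the line along which they close (so a half turn about z gives the same grasp; the last joint's range is limited). The gripper opens to 85 mm and grips with 20 to 120 N. Pads are 22 mm wide; open, the fingers measure 114 mm over their backs; the gripper's body (76 mm by 85 mm) begins 54 mm behind the grasp point. The pads swing forward as they close: fully open they stand 13 mm farther back than shut.
Start: joints at [-1.344, 0.521, -0.036, 1.599, 0.021, 1.021, -0.113], TCP at [0.183, 0.598, 0.231] pointing down, gripper open.
Joint ranges: [-2.91, 2.91], [-0.3, 2.13], [-1.5, 1.42], [0.17, 2.43], [-1.26, 4.41], [0.16, 1.93], [-2.52, 2.52]. Speed limits (rad/s): [1.89, 1.89, 2.39, 2.39, 3.01, 3.01, 3.01].

## Interface

Orientations are given as a 3x3 rotation matrix whose columns are the frame's x, y, z axes.
In Python, from rig import ctrl gives the robot as it stands. The module is installed in compiled form; this text tells all that it offers.
- The arm moves only by the tool jog_arm, never from a script. Its argument "rows" is one flat list of numbers, 4 for each row, row after row: the shift along the tool's x, y, z in cm, then the turn about the tool's z in rad. A call has exactly 5 rows; each row is the pose to reach, as a shift and turn from the pose commanded when the call began, along the tool's axes at that moment; what a row does not reach only later rows make up. A row lasts 1/10 s, in which the tool goes at most 50 mm and 8.59 degrees, less where a joint would pass 70% of its speed; a pose out of reach is approached as far as the arm can. A call with a gripper value outside its range is refused whole. "hand" is the closure, from -1 (fully open) to 1 (shut), set as the call begins (left out, the last holds). The fingers move at their own pace and stop on an object; "newtons" is the grip in N (left out, the last holds). Time passes only in rows, so rows that repeat a pose let the fingers close, or fill a call up. It gives the time, the measured TCP pose, the force, the opening and the grip force at its end, in the units of the state.
- ctrl.read_state(): the state, without advancing time (a new reading comes with each control period).
- ctrl.read_camera(name): name is "scene" or "top"; returns the picture (480x640x3 uint8, red, green, blue); there is no depth.
- ctrl.camera_params(name): a dict with "fx", "fy", "cx", "cy" (pixels), "k1" (the pictures are not rectified: a ray, as slopes to the right and down, at radius r is drawn at 1 + k1 r^2 times it, then the intrinsics apply), "R" (3x3) and "t" (3): a world point X has camera coordinates R X + t. Camera axes: x right, y down, z forward; pixel columns grow to the right and rows downward; lengths in m; the calibration is good to about 2 mm. A picture is of the moment at which its call begins. camera_params takes no time and is no camera call.
- ctrl.hand_in(): hands the job in; it is judged then, once.
The state is a dict: "time_s": time; "joint_positions": joint angles; "dq": joint speeds; "effort": joint torques, N m; "ee_pos": TCP position; "tool_rot": TCP orientation; "contact_force": force on the tool from outside, world axes, zero at the start; "moment": the same for the moment, N m; "finger_gap": finger opening in m; "grasp_force": force on a finger pad.
Only numpy, scipy, OpenCV 4.12 (cv2) and the standard library are available. Lean on these libraries where they do the work, as an engineer would, in place of code of your own. Each camera call takes 0.05 s, during which the arm holds its last target. There are 200 camera calls.

## Working session

There is one attempt and no reset: what is moved stays moved. The work goes in short steps, Python scripts to look and compute and a tool call to move; the robot and the scene stay as the last step left them, time stands still between calls to the robot, and variables do not carry over. Pictures are saved under pics/ and viewed, at most 10 in all, crops included, and the job is handed in when it is done.

Besides the shell and the picture viewer there is one more tool, called after ">>>" by a JSON object that holds its "op" and its "data". jog_arm: Moves the arm, as the interface text tells. Its arguments: {"type":"object","properties":{"rows":{"type":"array"},"hand":{"type":"number"},"newtons":{"type":"number"}},"required":["rows"]}

```bash
mkdir -p pics; cat > h.py <<'E'
import numpy as np,cv2
from rig import ctrl
def ray(n,u,v):
    p=ctrl.camera_params(n);K=np.array([[p['fx'],0,p['cx']],[0,p['fy'],p['cy']],[0,0,1.]])
    x,y=(u-p['cx'])/p['fx'],(v-p['cy'])/p['fy'];a,b=x,y
    for _ in range(30):
        s=1+p['k1']*(a*a+b*b);a,b=x/s,y/s
    R=np.array(p['R']);t=np.array(p['t']);d=R.T@np.array([a,b,1]);return -R.T@t,d/np.linalg.norm(d)
def plane(n,u,v,z):
    o,d=ray(n,u,v);return o+d*(z-o[2])/d[2]
def tri(a,b):
    o1,d1=ray('scene',*a);o2,d2=ray('top',*b)
    s=np.linalg.lstsq(np.c_[d1,-d2],o2-o1,rcond=None)[0];p,q=o1+s[0]*d1,o2+s[1]*d2
    return (p+q)/2,np.linalg.norm(p-q)
def proj(n,X):
    p=ctrl.camera_params(n);c=np.array(p['R'])@X+np.array(p['t']);a=c[:2]/c[2];a=a*(1+p['k1']*(a@a))
    return a[0]*p['fx']+p['cx'],a[1]*p['fy']+p['cy']
E
python3 - <<'E'
from h import *
for n in('scene','top'):
    cv2.imwrite(f'pics/{n}0.png',ctrl.read_camera(n)[:,:,::-1]);p=ctrl.camera_params(n);print(n,p,-np.array(p['R']).T@p['t'])
s=ctrl.read_state();print(s['time_s'],s['ee_pos'],s['tool_rot'])
E
```

```text
scene {'fx': 581.8490501003047, 'fy': 581.8490501003047, 'cx': 332.9860908347841, 'cy': 237.08822321786954, 'k1': -0.15739525896508755, 'R': array([[ 0.24889984,  0.96850645,  0.00664296],
       [ 0.71154097, -0.17819953, -0.67967226],
       [-0.65708319,  0.17389706, -0.73348585]]), 't': array([-0.15460082, -0.30620667,  1.66838779])} [ 1.35262828 -0.19496172  1.01664567]
top {'fx': 454.1055247619339, 'fy': 454.1055247619339, 'cx': 321.2842257160315, 'cy': 233.85056021634117, 'k1': 0.004594877416643854, 'R': array([[-0.0255922 , -0.99939157,  0.02369676],
       [-0.98165837,  0.02064417, -0.18952748],
       [ 0.18892296, -0.02811255, -0.98158942]]), 't': array([0.02165404, 0.55456981, 0.86001624])} [0.38247545 0.03436948 0.94877593]
0.1 [0.18276214 0.59736238 0.23078703] [[-9.56261528e-01  2.92512983e-01 -2.12627049e-04]
 [ 2.92513045e-01  9.56260993e-01 -1.01598650e-03]
 [-9.38622902e-05 -1.03374499e-03 -9.99999461e-01]]
```

View pics/scene0.png

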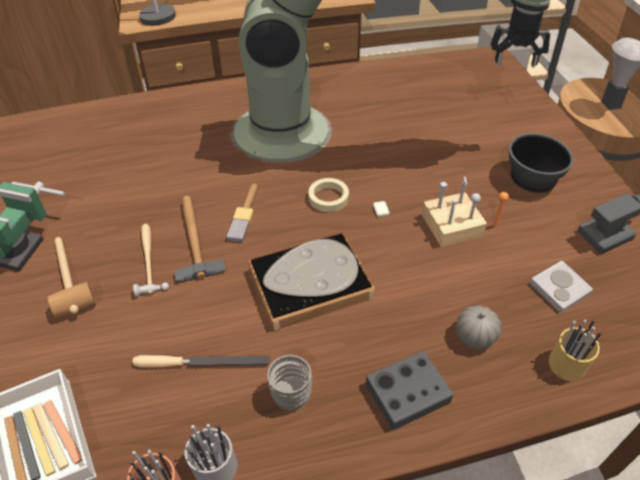

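View pics/top0.png

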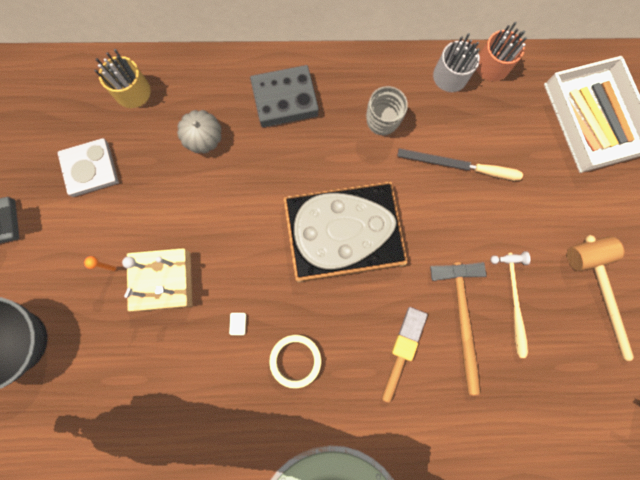

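The pictures show:
- **Plate:** egg-shaped at top (345,230). Its narrow end is on the right, with a ring at about (376,223).
- **Stand:** four punches at top (128,262), (157,260), (127,292) and (158,290). The orange ball at (92,263) is the decoy.
- **Hammers:** the small one with the pear-shaped grip is at top (512,258). The raising hammer is at (458,270) and the mallet at (595,253).

I'll confirm these in one enlarged crop.

```bash
python3 - <<'E'
from h import *
S=cv2.imread('pics/scene0.png');T=cv2.imread('pics/top0.png')
def c(I,x,y,w,h):return cv2.resize(I[y:y+h,x:x+w],(400,300),interpolation=cv2.INTER_CUBIC)
a=np.vstack([np.hstack([c(S,412,170,100,75),c(T,110,240,100,75)]),np.hstack([c(S,120,260,80,60),c(T,480,230,80,60)])])
cv2.imwrite('pics/z1.png',a)
a=np.hstack([c(S,240,220,144,108),c(T,280,180,132,99)]);cv2.imwrite('pics/z2.png',a)
E
```

```text
(no output)
```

View pics/z1.png

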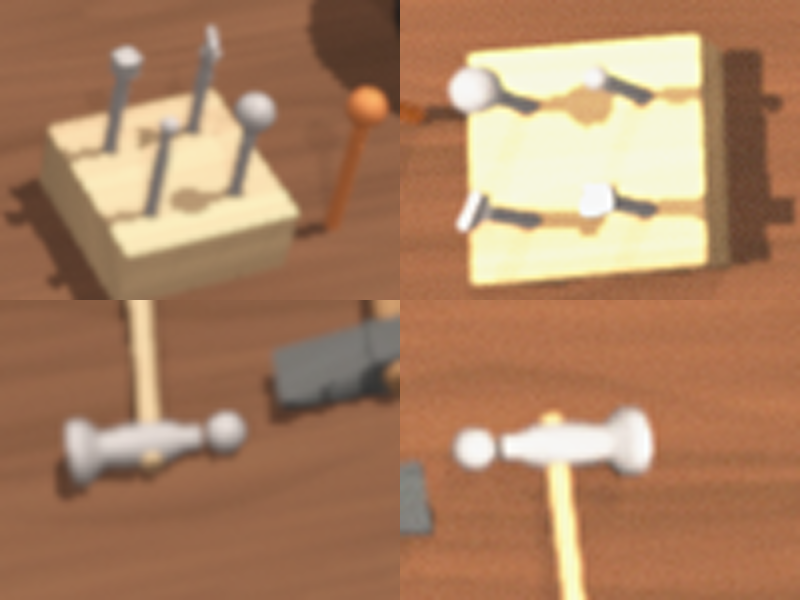

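View pics/z2.png

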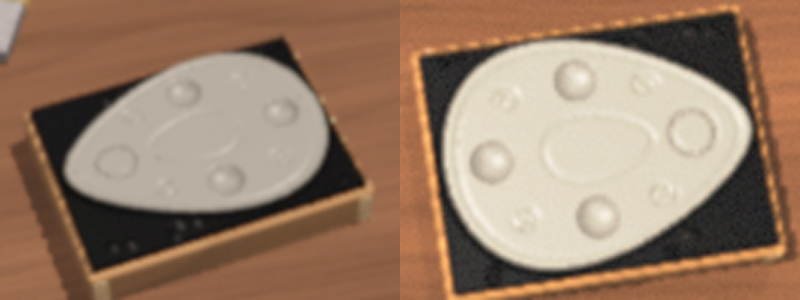

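The crops show which is which:
- **Flat boss:** only the ring at the narrow end has no hollow, at scene (282,278) and top (376,224). The other three bosses are dished.
- **Punch:** the large steel ball is at scene (476,197.5) and top (128,262). The small ball, flat, liner and orange ball are not meant.
- **Hammer:** the chasing hammer's steel head is at scene (150,288) and top (512,258.5).

```bash
cat > tg.py <<'E'
from h import *
P={'boss':((281.8,278),(376,223.6),.052),'ball':((475.8,197.5),(128.3,262),.1085),'ham':((149.6,288),(511.6,258.6),.016)}
for k,(a,b,z) in P.items():
    X,g=tri(a,b);print(k,X.round(4),'gap',g.round(4),'S',plane('scene',*a,z).round(4),'T',plane('top',*b,z).round(4))
E
python3 tg.py; python3 - <<'E'
from h import *
for n,u,v,z in [('raise',458,270,.026),('smallball',158,260,.12),('flat',159,290,.12),('liner',128,293,.12)]: print(n,plane('top',u,v,z).round(3))
for n,u,v,z in [('orange',503,197,.11),('bowl',540,140,.08)]: print(n,plane('scene',u,v,z).round(3))
E
```

```text
boss [ 0.5746 -0.102   0.0497] gap 0.0021 S [ 0.5768 -0.1012  0.052 ] T [ 0.5739 -0.1027  0.052 ]
ball [0.4991 0.3685 0.1088] gap 0.0026 S [0.4986 0.3702 0.1085] T [0.4989 0.3673 0.1085]
ham [ 0.5018 -0.389   0.0119] gap 0.003 S [ 0.5061 -0.3868  0.016 ] T [ 0.501  -0.3888  0.016 ]
raise [ 0.479 -0.271  0.026]
smallball [0.5   0.309 0.12 ]
flat [0.445 0.305 0.12 ]
liner [0.441 0.36  0.12 ]
orange [0.514 0.433 0.11 ]
bowl [0.304 0.655 0.08 ]
```

>>> {"op": "jog_arm", "data": {"rows": [-1.5,-1.5,-0.5,0,-4,-4,-1,0,-6.5,-6,-1.5,0,-9,-8.5,-2,0,-11.6,-11.1,-2,0], "hand": 1}}

```text
time_s: 0.6
ee_pos: [0.2618, 0.4565, 0.2516]
tool_rot: [[-0.956, 0.292, 0.0], [0.292, 0.956, 0.0], [-0.0, 0.0, -1.0]]
contact_force: [1.1, 0.2, 0.3]
finger_gap: 0.0124
grasp_force: 0.0
```

Tracking is good, so I'll carry on to a spot high over the boss.

>>> {"op": "jog_arm", "data": {"rows": [-2.3,-2.2,0,0,-4.6,-4.4,0,0,-7,-6.7,0,0,-9.3,-8.9,0,0,-11.6,-11.1,0,0]}}

```text
time_s: 1.1
ee_pos: [0.3401, 0.3162, 0.2512]
tool_rot: [[-0.956, 0.293, -0.0], [0.293, 0.956, -0.0], [0.0, -0.0, -1.0]]
contact_force: [0.7, 0.7, -0.5]
finger_gap: -0.0
grasp_force: 0.0
```

>>> {"op": "jog_arm", "data": {"rows": [-2.3,-2.2,0,0,-4.6,-4.4,0,0,-7,-6.7,0,0,-9.3,-8.9,0,0,-11.6,-11.1,0,0]}}

```text
time_s: 1.6
ee_pos: [0.4185, 0.1761, 0.2512]
tool_rot: [[-0.956, 0.293, -0.0], [0.293, 0.956, -0.0], [0.0, -0.0, -1.0]]
contact_force: [0.6, 0.2, -0.1]
finger_gap: 0.0
grasp_force: 0.0
```

>>> {"op": "jog_arm", "data": {"rows": [-2.3,-2.2,0,0,-4.6,-4.4,0,0,-7,-6.7,0,0,-9.3,-8.9,0,0,-11.6,-11.1,0,0]}}

```text
time_s: 2.1
ee_pos: [0.497, 0.0361, 0.2512]
tool_rot: [[-0.956, 0.292, -0.0], [0.292, 0.956, -0.0], [0.0, -0.0, -1.0]]
contact_force: [-0.1, 0.6, -0.3]
finger_gap: -0.0002
grasp_force: 0.0
```

>>> {"op": "jog_arm", "data": {"rows": [-3,-3,0,0,-6,-6,0,0,-9,-8.5,0,0,-11,-10.5,0,0,-11.6,-11.1,0,0]}}

```text
time_s: 2.6
ee_pos: [0.5756, -0.1058, 0.2508]
tool_rot: [[-0.955, 0.296, -0.001], [0.296, 0.955, -0.001], [0.0, -0.001, -1.0]]
contact_force: [-1.2, 0.2, -0.1]
finger_gap: 0.0006
grasp_force: 0.0
```

>>> {"op": "jog_arm", "data": {"rows": [0,0,2,0,0,0.1,5,0,0,0.2,9,0,0,0.3,12.5,0,0,0.3,14,0]}}

```text
time_s: 3.1
ee_pos: [0.5744, -0.0988, 0.1085]
tool_rot: [[-0.957, 0.292, -0.004], [0.292, 0.957, 0.001], [0.004, -0.001, -1.0]]
contact_force: [0.2, 0.2, 0.6]
finger_gap: 0.0003
grasp_force: 0.0
```

```bash
python3 - <<'E'
from h import *
S=ctrl.read_camera('scene')[:,:,::-1].copy();T=ctrl.read_camera('top')[:,:,::-1].copy()
s=ctrl.read_state();X=s['ee_pos'];print(X,[proj(n,np.array(X)) for n in('scene','top')])
def c(I,x,y,w,h):return cv2.resize(I[y:y+h,x:x+w],(400,300),interpolation=cv2.INTER_CUBIC)
cv2.imwrite('pics/n1.png',np.hstack([c(S,200,180,160,120),c(T,320,160,120,90)]))
E
```

```text
[ 0.57496767 -0.09939004  0.10988806] [(np.float64(280.85498410636774), np.float64(259.4610447086698)), (np.float64(378.5392574298415), np.float64(216.63788046889425))]
```

View pics/n1.png

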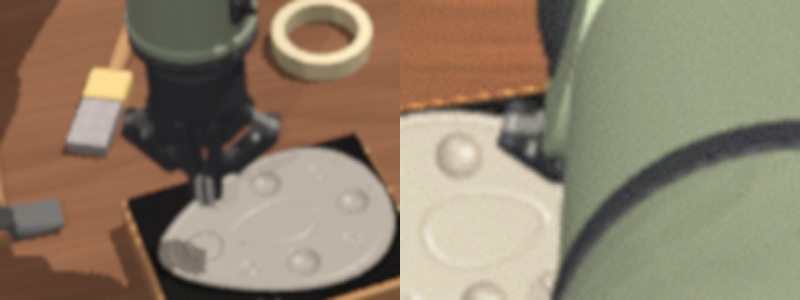

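The scene picture shows the shut fingertips at about (282,261), in line with the predicted (281,259.5), just above the ring. I'll go down and dwell there.

>>> {"op": "jog_arm", "data": {"rows": [0,-0.1,0.7,0,-0.1,-0.2,1.7,0,-0.1,-0.2,2.7,0,-0.1,-0.2,3.3,0,-0.1,-0.2,3.6,0]}}

```text
time_s: 3.7
ee_pos: [0.5762, -0.102, 0.0747]
tool_rot: [[-0.956, 0.292, -0.001], [0.292, 0.956, 0.0], [0.001, -0.0, -1.0]]
contact_force: [-0.1, -0.9, -0.3]
finger_gap: 0.0001
grasp_force: 0.0
```

>>> {"op": "jog_arm", "data": {"rows": [0,0,0,0,0,0,0,0,0,0,0,0,0,0,0,0,0,0,0,0]}}

```text
time_s: 4.2
ee_pos: [0.5764, -0.1021, 0.0755]
tool_rot: [[-0.956, 0.292, 0.0], [0.292, 0.956, -0.0], [-0.0, 0.0, -1.0]]
contact_force: [-0.0, 0.6, 0.1]
finger_gap: 0.0001
grasp_force: 0.0
```

>>> {"op": "jog_arm", "data": {"rows": [0,0,0,0,0,0,0,0,0,0,0,0,0,0,0,0,0,0,0,0]}}

```text
time_s: 4.7
ee_pos: [0.5763, -0.1021, 0.0753]
tool_rot: [[-0.956, 0.293, -0.0], [0.293, 0.956, -0.0], [0.0, -0.0, -1.0]]
contact_force: [0.3, -0.2, -0.3]
finger_gap: -0.0001
grasp_force: 0.0
```

>>> {"op": "jog_arm", "data": {"rows": [0,0,0,0,0,0,0,0,0,0,0,0,0,0,0,0,0,0,0,0]}}

```text
time_s: 5.2
ee_pos: [0.5763, -0.1021, 0.0753]
tool_rot: [[-0.956, 0.293, -0.0], [0.293, 0.956, -0.0], [0.0, -0.0, -1.0]]
contact_force: [-0.4, 0.4, -0.1]
finger_gap: -0.0002
grasp_force: 0.0
```

>>> {"op": "jog_arm", "data": {"rows": [0,0,0,0,0,0,0,0,0,0,0,0,0,0,0,0,0,0,0,0]}}

```text
time_s: 5.7
ee_pos: [0.5763, -0.1021, 0.0753]
tool_rot: [[-0.956, 0.292, -0.0], [0.292, 0.956, -0.0], [-0.0, -0.0, -1.0]]
contact_force: [0.4, 0.6, -0.2]
finger_gap: -0.0002
grasp_force: 0.0
```

>>> {"op": "jog_arm", "data": {"rows": [0,0,-1,0,0,0,-4,0,0,0,-8,0,0,0,-12,0,0,0,-16,0]}}

```text
time_s: 6.2
ee_pos: [0.576, -0.1022, 0.2377]
tool_rot: [[-0.956, 0.293, 0.0], [0.293, 0.956, -0.0], [-0.0, -0.0, -1.0]]
contact_force: [0.6, -0.3, 1.3]
finger_gap: 0.0001
grasp_force: 0.0
```

>>> {"op": "jog_arm", "data": {"rows": [1,2,-1,0,2.5,5,-2,0,4,8,-3,0,5.5,11,-3,0,7,14.2,-3,0]}}

```text
time_s: 6.7
ee_pos: [0.5506, 0.0552, 0.2665]
tool_rot: [[-0.956, 0.293, 0.001], [0.293, 0.956, 0.0], [-0.001, 0.001, -1.0]]
contact_force: [0.3, 0.6, -0.2]
finger_gap: 0.0001
grasp_force: 0.0
```

>>> {"op": "jog_arm", "data": {"rows": [1.4,2.8,0,0,2.8,5.6,0,0,4.2,8.5,0,0,5.6,11.3,0,0,7,14.2,0,0]}}

```text
time_s: 7.2
ee_pos: [0.5252, 0.2115, 0.2662]
tool_rot: [[-0.956, 0.293, 0.001], [0.293, 0.956, 0.0], [-0.001, 0.0, -1.0]]
contact_force: [0.4, -0.1, 0.3]
finger_gap: -0.0001
grasp_force: 0.0
```

>>> {"op": "jog_arm", "data": {"rows": [2,4,0,0,4,8,0,0,5.5,11.3,0,0,6.6,13.4,0,0,7.1,14.3,0,0]}}

```text
time_s: 7.7
ee_pos: [0.4984, 0.3703, 0.2657]
tool_rot: [[-0.957, 0.29, -0.0], [0.29, 0.957, 0.001], [0.0, 0.0, -1.0]]
contact_force: [0.7, -0.3, 0.5]
finger_gap: 0.0002
grasp_force: 0.0
```

>>> {"op": "jog_arm", "data": {"rows": [0,0,0,0,0,0,1,0,0,0,3,0,0,0,5,0,0,0,7,0]}}

```text
time_s: 8.2
ee_pos: [0.5001, 0.3659, 0.1943]
tool_rot: [[-0.956, 0.295, 0.0], [0.295, 0.956, -0.001], [-0.0, -0.001, -1.0]]
contact_force: [0.3, 0.0, -0.1]
finger_gap: -0.0001
grasp_force: 0.0
```

```bash
python3 - <<'E'
from h import *
S=ctrl.read_camera('scene')[:,:,::-1].copy();T=ctrl.read_camera('top')[:,:,::-1].copy()
X=np.array(ctrl.read_state()['ee_pos']);print(X,[proj(n,X) for n in('scene','top')])
def c(I,x,y,w,h):return cv2.resize(I[y:y+h,x:x+w],(400,300),interpolation=cv2.INTER_CUBIC)
cv2.imwrite('pics/n2.png',np.hstack([c(S,400,130,140,105),c(T,60,220,160,120)]))
E
```

```text
[0.49901232 0.36546274 0.19276179] [(np.float64(480.79494701680693), np.float64(170.07255737047328)), (np.float64(109.42717558136573), np.float64(255.362837209388))]
```

View pics/n2.png

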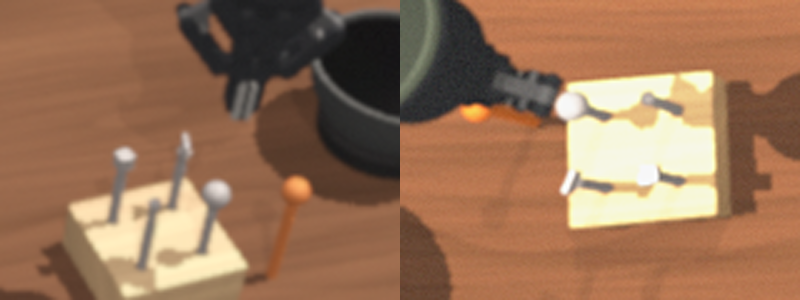

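In the scene crop the fingertips are at about (484,170), directly over the large steel ball at (475.5,197). The orange ball is well to the right at (504,197). The offset is a few mm at most, so I'll go down and dwell.

>>> {"op": "jog_arm", "data": {"rows": [0,0.1,0.8,0,0,0.1,2,0,0,0.1,3.2,0,0,0.1,4.3,0,0,0.1,4.9,0]}}

```text
time_s: 8.8
ee_pos: [0.4994, 0.3687, 0.1449]
tool_rot: [[-0.956, 0.292, -0.001], [0.292, 0.956, -0.001], [0.001, -0.001, -1.0]]
contact_force: [0.3, -0.7, -0.8]
finger_gap: -0.0003
grasp_force: 0.0
```

>>> {"op": "jog_arm", "data": {"rows": [0,0,0,0,0,0,0,0,0,0,0,0,0,0,0,0,0,0,0,0]}}

```text
time_s: 9.3
ee_pos: [0.4999, 0.369, 0.1466]
tool_rot: [[-0.956, 0.292, 0.0], [0.292, 0.956, 0.0], [-0.0, 0.0, -1.0]]
contact_force: [-0.7, 0.5, 0.2]
finger_gap: -0.0002
grasp_force: 0.0
```

>>> {"op": "jog_arm", "data": {"rows": [0,0,0,0,0,0,0,0,0,0,0,0,0,0,0,0,0,0,0,0]}}

```text
time_s: 9.8
ee_pos: [0.4997, 0.369, 0.1463]
tool_rot: [[-0.956, 0.292, -0.0], [0.292, 0.956, -0.0], [0.0, -0.0, -1.0]]
contact_force: [0.2, 0.9, -0.3]
finger_gap: 0.0001
grasp_force: 0.0
```

>>> {"op": "jog_arm", "data": {"rows": [0,0,0,0,0,0,0,0,0,0,0,0,0,0,0,0,0,0,0,0]}}

```text
time_s: 10.3
ee_pos: [0.4998, 0.369, 0.1463]
tool_rot: [[-0.956, 0.292, -0.0], [0.292, 0.956, -0.0], [0.0, -0.0, -1.0]]
contact_force: [-0.8, -0.5, -0.5]
finger_gap: 0.0001
grasp_force: 0.0
```

>>> {"op": "jog_arm", "data": {"rows": [0,0,0,0,0,0,0,0,0,0,0,0,0,0,0,0,0,0,0,0]}}

```text
time_s: 10.8
ee_pos: [0.4998, 0.3689, 0.1463]
tool_rot: [[-0.956, 0.293, 0.0], [0.293, 0.956, -0.0], [-0.0, -0.0, -1.0]]
contact_force: [0.3, 0.2, 0.6]
finger_gap: -0.0002
grasp_force: 0.0
```

>>> {"op": "jog_arm", "data": {"rows": [0,0,-1,0,0,0,-4,0,0,0,-7,0,0,0,-10,0,0,0,-12,0]}}

```text
time_s: 11.3
ee_pos: [0.5002, 0.3691, 0.2694]
tool_rot: [[-0.956, 0.293, 0.002], [0.293, 0.956, 0.002], [-0.001, 0.002, -1.0]]
contact_force: [0.0, -0.0, -0.6]
finger_gap: 0.0001
grasp_force: 0.0
```

>>> {"op": "jog_arm", "data": {"rows": [-0.7,-2,0,0,-1.6,-5,0,0,-2.5,-8,0,0,-3.5,-11.2,0,0,-4.5,-14.5,0,0]}}

```text
time_s: 11.8
ee_pos: [0.5003, 0.2159, 0.2671]
tool_rot: [[-0.956, 0.292, 0.001], [0.292, 0.956, 0.0], [-0.0, 0.001, -1.0]]
contact_force: [0.3, -0.2, 0.7]
finger_gap: -0.0003
grasp_force: 0.0
```

>>> {"op": "jog_arm", "data": {"rows": [-0.9,-2.9,0,0,-1.8,-5.8,0,0,-2.7,-8.7,0,0,-3.6,-11.6,0,0,-4.5,-14.5,0,0]}}

```text
time_s: 12.3
ee_pos: [0.5009, 0.0641, 0.2671]
tool_rot: [[-0.956, 0.293, 0.001], [0.293, 0.956, 0.0], [-0.001, 0.001, -1.0]]
contact_force: [-0.1, -0.5, 0.1]
finger_gap: -0.0001
grasp_force: 0.0
```

>>> {"op": "jog_arm", "data": {"rows": [-0.9,-2.9,0,0,-1.8,-5.8,0,0,-2.7,-8.7,0,0,-3.6,-11.6,0,0,-4.5,-14.5,0,0]}}

```text
time_s: 12.8
ee_pos: [0.5016, -0.0878, 0.2672]
tool_rot: [[-0.956, 0.293, 0.001], [0.293, 0.956, 0.0], [-0.001, 0.0, -1.0]]
contact_force: [-0.2, -0.3, 0.3]
finger_gap: 0.0003
grasp_force: 0.0
```

>>> {"op": "jog_arm", "data": {"rows": [-0.9,-2.9,0,0,-1.8,-5.8,0,0,-2.7,-8.7,0,0,-3.6,-11.6,0,0,-4.5,-14.5,0,0]}}

```text
time_s: 13.3
ee_pos: [0.5022, -0.2396, 0.2672]
tool_rot: [[-0.956, 0.292, 0.001], [0.292, 0.956, 0.0], [-0.001, 0.0, -1.0]]
contact_force: [1.0, 0.2, 0.3]
finger_gap: 0.0003
grasp_force: 0.0
```

>>> {"op": "jog_arm", "data": {"rows": [-1.2,-4,0,0,-2.4,-8,0,0,-3.5,-11.3,0,0,-4.2,-13.6,0,0,-4.4,-14.4,0,0]}}

```text
time_s: 13.8
ee_pos: [0.5013, -0.3915, 0.2668]
tool_rot: [[-0.955, 0.295, -0.0], [0.295, 0.955, -0.001], [-0.0, -0.001, -1.0]]
contact_force: [-1.5, 0.3, 0.1]
finger_gap: -0.0
grasp_force: 0.0
```

```bash
python3 - <<'E'
from h import *
s=ctrl.read_state();print(s['time_s'],s['ee_pos'],np.round(s['joint_positions'],3))
E
```

```text
13.8 [ 0.50129918 -0.39152107  0.26678249] [ 0.323  0.533  0.378  1.544 -0.211  1.105  2.02 ]
```

Next I'll go down partway, to about 0.10, and check from near.

>>> {"op": "jog_arm", "data": {"rows": [0,0,2,0,0,0,5,0,0,0,9,0,0,0,13,0,0,0,16,0]}}

```text
time_s: 14.3
ee_pos: [0.5021, -0.3875, 0.1047]
tool_rot: [[-0.957, 0.292, -0.001], [0.292, 0.957, 0.001], [0.001, 0.001, -1.0]]
contact_force: [0.8, -0.4, -0.2]
finger_gap: 0.0002
grasp_force: 0.0
```

```bash
python3 - <<'E'
from h import *
S=ctrl.read_camera('scene')[:,:,::-1].copy();T=ctrl.read_camera('top')[:,:,::-1].copy()
X=np.array(ctrl.read_state()['ee_pos']);print(X,[proj(n,X) for n in('scene','top')])
def c(I,x,y,w,h):return cv2.resize(I[y:y+h,x:x+w],(400,300),interpolation=cv2.INTER_CUBIC)
cv2.imwrite('pics/n3.png',np.hstack([c(S,90,210,120,90),c(T,450,200,120,90)]))
E
```

```text
[ 0.50101488 -0.38682394  0.10333878] [(np.float64(140.1087178724144), np.float64(260.4813255338172)), (np.float64(530.5776063687679), np.float64(252.35288852892634))]
```

View pics/n3.png

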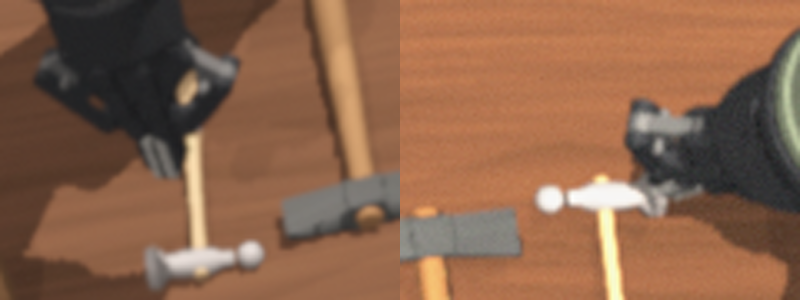

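The fingertips are at scene (140,262), matching the prediction. The chasing hammer's head is below at about (149,288), and the raising hammer is well off to the side.

>>> {"op": "jog_arm", "data": {"rows": [-0.1,0,0.8,0,-0.1,0,2.2,0,-0.1,0,3.8,0,-0.1,0,5,0,-0.1,0,5.7,0]}}

```text
time_s: 14.9
ee_pos: [0.5028, -0.3889, 0.0479]
tool_rot: [[-0.956, 0.292, -0.001], [0.292, 0.956, 0.001], [0.001, 0.0, -1.0]]
contact_force: [0.2, 0.4, -0.7]
finger_gap: -0.0
grasp_force: 0.0
```

>>> {"op": "jog_arm", "data": {"rows": [0,0,0,0,0,0,0,0,0,0,0,0,0,0,0,0,0,0,0,0]}}

```text
time_s: 15.4
ee_pos: [0.5033, -0.3893, 0.0497]
tool_rot: [[-0.956, 0.292, 0.0], [0.292, 0.956, -0.0], [-0.0, -0.0, -1.0]]
contact_force: [-0.5, -0.1, -0.9]
finger_gap: 0.0001
grasp_force: 0.0
```

>>> {"op": "jog_arm", "data": {"rows": [0,0,0,0,0,0,0,0,0,0,0,0,0,0,0,0,0,0,0,0]}}

```text
time_s: 15.9
ee_pos: [0.5031, -0.3892, 0.0493]
tool_rot: [[-0.956, 0.293, -0.0], [0.293, 0.956, -0.0], [0.0, -0.0, -1.0]]
contact_force: [0.0, 0.4, 0.5]
finger_gap: 0.0003
grasp_force: 0.0
```

>>> {"op": "jog_arm", "data": {"rows": [0,0,0,0,0,0,0,0,0,0,0,0,0,0,0,0,0,0,0,0]}}

```text
time_s: 16.4
ee_pos: [0.5032, -0.3892, 0.0493]
tool_rot: [[-0.956, 0.292, 0.0], [0.292, 0.956, -0.0], [-0.0, -0.0, -1.0]]
contact_force: [0.1, 0.7, -0.9]
finger_gap: -0.0002
grasp_force: 0.0
```

>>> {"op": "jog_arm", "data": {"rows": [0,0,0,0,0,0,0,0,0,0,0,0,0,0,0,0,0,0,0,0]}}

```text
time_s: 16.9
ee_pos: [0.5032, -0.3892, 0.0493]
tool_rot: [[-0.956, 0.293, -0.0], [0.293, 0.956, -0.0], [0.0, -0.0, -1.0]]
contact_force: [0.2, -0.4, 0.0]
finger_gap: 0.0003
grasp_force: 0.0
```

>>> {"op": "jog_arm", "data": {"rows": [0,0,0,0,0,0,0,0,0,0,0,0,0,0,0,0,0,0,0,0]}}

```text
time_s: 17.4
ee_pos: [0.5032, -0.3892, 0.0493]
tool_rot: [[-0.956, 0.292, 0.0], [0.292, 0.956, -0.0], [-0.0, -0.0, -1.0]]
contact_force: [-0.4, -0.1, 0.4]
finger_gap: 0.0003
grasp_force: 0.0
```

>>> {"op": "jog_arm", "data": {"rows": [0,0,0.2,0,0,0,0.4,0,0,0,0.6,0,0,0,0.6,0,0,0,0.6,0]}}

```text
time_s: 17.9
ee_pos: [0.5031, -0.3892, 0.0432]
tool_rot: [[-0.956, 0.292, -0.0], [0.292, 0.956, 0.0], [0.0, 0.0, -1.0]]
contact_force: [0.4, 0.1, -0.9]
finger_gap: -0.0001
grasp_force: 0.0
```

>>> {"op": "jog_arm", "data": {"rows": [0,0,0,0,0,0,0,0,0,0,0,0,0,0,0,0,0,0,0,0]}}

```text
time_s: 18.4
ee_pos: [0.5032, -0.3892, 0.0433]
tool_rot: [[-0.956, 0.293, 0.0], [0.293, 0.956, -0.0], [-0.0, -0.0, -1.0]]
contact_force: [-0.2, -0.6, -1.3]
finger_gap: -0.0002
grasp_force: 0.0
```

>>> {"op": "jog_arm", "data": {"rows": [0,0,0,0,0,0,0,0,0,0,0,0,0,0,0,0,0,0,0,0]}}

```text
time_s: 18.9
ee_pos: [0.5032, -0.3892, 0.0433]
tool_rot: [[-0.956, 0.293, -0.0], [0.293, 0.956, -0.0], [0.0, -0.0, -1.0]]
contact_force: [0.5, -0.2, -0.7]
finger_gap: 0.0
grasp_force: 0.0
```

>>> {"op": "jog_arm", "data": {"rows": [0,0,0,0,0,0,0,0,0,0,0,0,0,0,0,0,0,0,0,0]}}

```text
time_s: 19.4
ee_pos: [0.5032, -0.3892, 0.0433]
tool_rot: [[-0.956, 0.292, -0.0], [0.292, 0.956, -0.0], [0.0, -0.0, -1.0]]
contact_force: [0.5, -0.1, -0.4]
finger_gap: 0.0
grasp_force: 0.0
```

>>> {"op": "jog_arm", "data": {"rows": [0,0,0,0,0,0,0,0,0,0,0,0,0,0,0,0,0,0,0,0]}}

```text
time_s: 19.9
ee_pos: [0.5031, -0.3892, 0.0433]
tool_rot: [[-0.956, 0.293, -0.0], [0.293, 0.956, 0.0], [0.0, 0.0, -1.0]]
contact_force: [0.0, -0.7, -0.1]
finger_gap: -0.0002
grasp_force: 0.0
```

```bash
python3 -c "
from rig import ctrl
print(ctrl.read_state()['ee_pos'],ctrl.hand_in())"
```

```text
the job is handed in; nothing more can be done
[ 0.50314706 -0.38919101  0.04331076] None
```

I pointed at the flat boss, the large-ball punch and then the chasing hammer's head for about two seconds or more each, with no sign of contact, and handed in at about 20 s still over the hammer; the hand-in returned no verdict.

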